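# Stow the work light in the tote and latch its gate

### The arm

A 6-joint arm with a two-finger parallel gripper is mounted at the origin on the work surface. World frame = base frame: x ahead of the robot, y to its left, z up, the work surface at z = 0. Lengths are in mm, angles in rad, forces in N, time in s.
With the tool pointing down it reaches from about 275 to 975 mm from the base axis. Payload 8.4 kg.
Tool frame: the origin (TCP) lies between the finger pads; the fingertips stand 19 mm ahead of it and the grasp point (between the pads) is the TCP (bot.tips_ahead is the distance from the TCP to the fingertips, in mm); z points along the fingers, y is the line along which they close (so a half turn about z gives the same grasp; the last joint's range is limited). The gripper opens to 92 mm and grips with 3 to 60 N. Pads are 20 mm wide; open, the fingers measure 128 mm over their backs; the gripper's body (75 mm by 189 mm) begins 69 mm behind the grasp point.
Start: joints at [1.227, 0.353, 1.633, -0, 1.155, -0.002], TCP at [209.488, 588.848, 233.583] pointing down, gripper open.
Joint ranges: [-2.63, 2.63], [-0.92, 2.1], [0.06, 2.66], [-1.3, 4.44], [0, 2.69], [-3.02, 3.02]. Speed limits (rad/s): [2.22, 2.22, 2.79, 3.14, 3.14, 3.14].

### API

Orientations are given as a unit quaternion [w, x, y, z].
In Python, from workcell import monitor, camera, bot gives the robot as it stands.
- The arm moves only by the shell command python3 -m inch 'ROWS' [FORCE]. ROWS is JSON, a list of rows, each a list of 7 numbers: the turn, a rotation vector about the tool's x, y, z scaled (see below), then the shift along the tool's x, y, z scaled (see below), then the opening, from 0 (shut) to 1 (fully open). A call has 1 to 12 rows; each row is the pose to reach, as a shift and turn from the pose commanded when the call began, along the tool's axes at that moment; what a row does not reach only later rows make up. The controller multiplies each number of a shift by 40 cm and each number of a turn by 45 degrees. A row lasts 1/10 s, in which the tool goes at most 50 mm and 8.59 degrees, less where a joint would pass 70% of its speed; a pose out of reach is approached as far as the arm can. A call with a number of a shift or a turn outside -1 to 1 is refused whole. A call with a gripper value outside its range is refused whole. The fingers move at their own pace and stop on an object; FORCE is the grip in N (left out, the last holds). Time passes only in rows, so rows that repeat a pose let the fingers close. It gives the time, the measured TCP pose, the force, the opening and the grip force at its end, in the units of the state.
- monitor.get_state(): the state, without advancing time (a new reading comes with each control period).
- camera(name): name is "scene" or "top"; returns a dict with "color" (384x512x3 uint8, red, green, blue), "vertical_fov" (degrees; the focal length in pixels is half the picture's height over the tangent of half this angle, whatever the lens; pixels are square), "cx", "cy" (the principal point, pixels), "k1" (the pictures are not rectified: a ray, as slopes to the right and down, at radius r is drawn at 1 + k1 r^2 times it, then the intrinsics apply), "T" (4x4, takes a point from camera to world coordinates). Camera axes: x right, y down, z forward; pixel columns grow to the right and rows downward; lengths in mm; the calibration is good to about 2 mm. A picture is of the moment at which its call begins. There is no depth.
- bot.finish_job(): hands the job in; it is judged then, once.
The state is a dict: "t": time; "joint_pos": joint angles; "qvel": joint speeds; "effort": joint torques, N m; "position": TCP position; "orientation": TCP orientation; "force": force on the tool from outside, world axes, zero at the start; "moment": the same for the moment, N m; "opening": opening from 0.0 (shut) to 1.0 (fully open); "finger_force": force on a finger pad.
Only numpy, scipy, OpenCV 4.12 (cv2) and the standard library are available. Lean on these libraries where they do the work, as an engineer would, in place of code of your own. Each camera call takes 0.05 s, during which the arm holds its last target. There are 200 camera calls.

### The job

Pick up the LED work light by its carry handle and set it down (do not drop it) standing on the floor of the blue tote, clear of the gate and beside the carton already in there. Then push the tote's side gate shut until its sprung latch snaps in behind the strike pin and the gate stays shut. Leave the carton in the tote, and the other carton and the tape dispenser on the bench, where they are.

Things in the scene. Friction and masses are not known exactly. Their poses are not given: they have to be found in the camera images.
- tote: Fixed open-topped blue plastic tote, outside 250 mm (x) by 220 mm (y), walls 95 mm high and 6 mm thick, floor 8 mm thick. Origin: centre of its underside, on the bench. Its -x side is open and is closed by the gate; z up. A steel post with a round upright strike pin (8 mm thick, 75 to 109 mm above the bench) stands at the +y end of the open side, at x -133, y +100 mm; nothing on the tote is higher than 112 mm.
- tote_bay (a point): Point on the top of the tote's floor (8 mm above the bench) in the middle of the free part of the tote, between the gate and the carton already in it; axes as the tote's. The free part measures 145 mm along x and 208 mm along y: the light fits with its long side along the tote's y.
- gate (a joint): Upright hinged gate of the tote, 192 mm wide, 10 mm thick, its upper edge 85 mm above the bench, with a dark latch case 56 mm long and 24 mm thick on its free end, up to 103 mm above the bench. Angle in rad: 0 shut (against its stop), grows as the free end swings outwards (counter-clockwise from above), at most 1.5. It stays where it is left (light friction). It starts open by 0.55 to 1.0.
- gate_hinge (a point): On the gate's vertical hinge line, 10 mm above the bench. Its axes turn with the gate: y runs along the gate from the hinge to the free end, -x is the outward normal of the gate, z up. When shut its axes are parallel to the tote's.
- gate_push (a point): Centre of the steel push plate (40 mm wide, 50 mm high) on the gate's outer face near the free end, on the surface, 170 mm from the hinge, 46 mm above the bench; axes as point gate_hinge (push along +x). Pushing here shuts the gate; the bolt meets the strike pin at a gate angle of about 0.09, and riding over it takes about 6 to 12 N here; let go half-way, the gate springs back a little. Once snapped in, the gate meets a firm stop at 0.
- bolt (a joint): Sprung steel latch bolt that sticks out 12 mm from the free end of the gate, bevelled on its leading side. Value in m: 0 fully out, grows to at most 0.012 as it is pressed into its case. It rides over the strike pin by itself as the gate is pushed (8 mm in) and springs back to 0 when the gate is fully shut, which then cannot swing open.
- light_center (a point): LED work light with a carry handle, standing on the bench on its base: body 130 mm (x) by 60 mm (y, 66 mm at its rubber corners) by 58 mm high, handle above it, 98 mm high over all, white lens on the -y side, 0.4 to 0.8 kg. Point: the middle, 49 mm above its underside; z up.
- light_handle (a point): Middle of the light's black carry-handle bar: bar 110 mm along x, 20 mm wide (y), 16 mm high, its centre 90 mm above the light's underside; free space of 24 mm between bar and body. Grasp it across its width (y). Axes as light_center.
- stock: Carton already in the tote, lying against its back wall, 80 x 170 x 55 mm high, about 0.9 kg. Origin: centre of its underside.
- carton: Other carton on the bench, without handle, 110 x 80 x 55 mm high; to be left alone. Origin: centre of its underside.
- dispenser: Desk tape dispenser on the bench, 120 x 50 mm, 63 mm high; to be left alone. Origin: centre of its underside.
There are look-alikes about, which are no part of the job. Leave any pink, purple or red look-alike of the part that bears light_center alone.

How it is judged (in metres and radians):
On the way, in this order (a step that is already met when the one before it is completed fails the run):
1. the light stands on the tote's floor while the gate is still open (x of light_center in the frame of tote between -0.09 and 0.09 m and y of light_center in the frame of tote between -0.08 and 0.08 m and z of light_center in the frame of tote below 0.064 m and angle between light_center's own z axis and vertical below 0.12 rad and value of joint gate above 0.1 rad), for 0.2 s.
2. the gate is shut and its bolt has sprung out behind the strike pin (value of joint gate below 0.02 rad and value of joint bolt below 0.002 m), for 0.2 s.
At the end, for the whole second after the job is handed in: The work light stands upright (within 0.12 rad) on the tote's floor, its middle within 90 mm (x) and 80 mm (y) of the tote's centre and at rest; the gate is shut (below 0.02 rad) with the bolt out (less than 2 mm in) behind the strike pin (all of step 2 and x of light_center in the frame of tote between -0.09 and 0.09 m and y of light_center in the frame of tote between -0.08 and 0.08 m and z of light_center in the frame of tote below 0.064 m and angle between light_center's own z axis and vertical below 0.12 rad and linear speed of light below 0.02 m/s); the robot touches nothing.
It fails at once if the light is dropped into the tote (faster than 0.7 m/s within it) (horizontal distance between light_center and tote below 0.1 m and height (world z) of light_center below 0.13 m and linear speed of light above 0.7 m/s).
It fails at once if a bystander (the carton in the tote, the other carton or the tape dispenser) is moved by more than 40 mm (distance of any of stock, carton, dispenser from where it was at the start of the episode above 0.04 m).
It also fails if it takes over 54 s, if anything falls off the work surface, if the arm or the gripper's body presses on something with over 40 N, if the wrist force passes 120 N, or if a joint passes its speed limit or range.

## Working session

There is one attempt and no reset: what is moved stays moved. The work goes in short steps, Python scripts to look and compute and a shell command to move; the robot and the scene stay as the last step left them, time stands still between calls to the robot, and variables do not carry over. Pictures are saved under pics/ and viewed, at most 10 in all, crops included, and the job is handed in when it is done.

```bash
mkdir -p pics; python3 - <<'E'
from workcell import monitor,camera
import cv2,pickle
s=monitor.get_state();print(s)
for n in("top","scene"):
    c=camera(n);pickle.dump(c,open(f"pics/{n}0.pkl","wb"));print(n,{k:v for k,v in c.items() if k!="color"})
    cv2.imwrite(f"pics/{n}0.png",cv2.resize(c["color"][:,:,::-1],(800,600),interpolation=cv2.INTER_CUBIC))
E
```

```text
{'t': 0.0, 'joint_pos': array([ 1.22660363e+00,  3.53633225e-01,  1.63416624e+00, -4.19533609e-05,
        1.15521385e+00, -2.37478091e-03]), 'qvel': array([-0.00065482, -0.00046756,  0.00119827,  0.00075596,  0.00042901,
        0.00242113]), 'effort': array([-4.36069549e-04, -5.93832529e+01, -3.34215152e+01,  6.97531155e-02,
        2.35200499e-02, -8.71177963e-05]), 'position': array([209.33036834, 588.37587935, 232.8592735 ]), 'orientation': array([-1.03575478e-04,  1.70069733e-01,  9.85431774e-01, -7.02998473e-04]), 'force': array([0.03650457, 0.38378197, 0.3744196 ]), 'moment': array([-0.01828832,  0.04179806,  0.0064387 ]), 'finger_force': 0.0, 'opening': 1.001298627694942}
top {'vertical_fov': 43.69321848793881, 'cx': 254.04781136450478, 'cy': 204.4186034819004, 'k1': -0.08114399783892808, 'T': array([[-1.29046846e-02, -9.98576195e-01,  5.17595588e-02,
         3.63477678e+02],
       [-9.99910409e-01,  1.27032318e-02, -4.21919312e-03,
         1.34599732e+02],
       [ 3.55567214e-03, -5.18093690e-02, -9.98650663e-01,
         1.79208900e+03],
       [ 0.00000000e+00,  0.00000000e+00,  0.00000000e+00,
         1.00000000e+00]])}
scene {'vertical_fov': 55.95588023468987, 'cx': 254.751046829582, 'cy': 190.25577093869214, 'k1': -0.012369510221656662, 'T': array([[-6.90626313e-01,  5.18021753e-01, -5.04666979e-01,
         1.08266713e+03],
       [ 7.23064579e-01,  5.08659781e-01, -4.67378692e-01,
         7.28386031e+02],
       [ 1.45914661e-02, -6.87690839e-01, -7.25857010e-01,
         1.01631795e+03],
       [ 0.00000000e+00,  0.00000000e+00,  0.00000000e+00,
         1.00000000e+00]])}
```

View pics/top0.png

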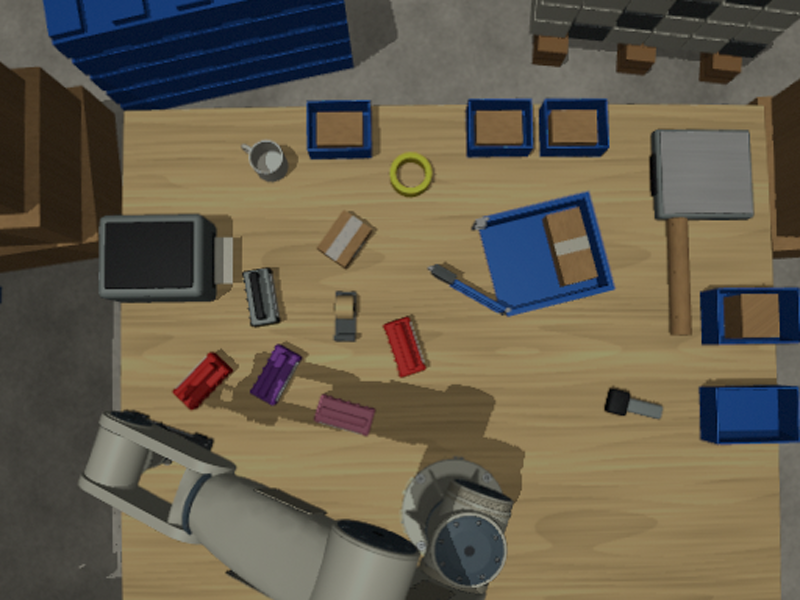

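View pics/scene0.png

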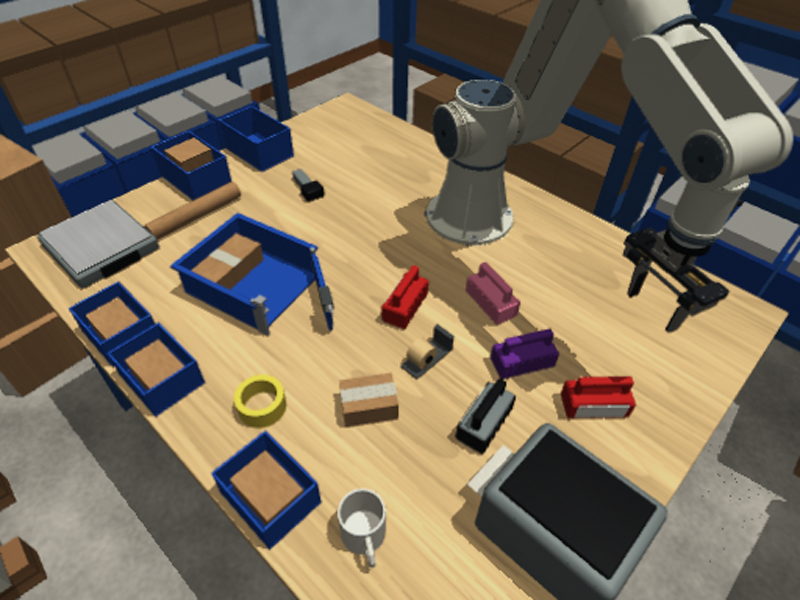

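The top view shows the grey light with the black handle at (262,296), and the tote at (545,253) with its hinge at about (508,311) and the gate's free end at about (435,268). The red, purple and pink units are decoys. I'll enlarge the light and the tote.

```bash
cat > h.py <<'E'
import numpy as np,cv2,pickle
def K(c):
    f=192/np.tan(np.radians(c["vertical_fov"]/2));return np.array([[f,0,c["cx"]],[0,f,c["cy"]],[0,0,1]])
def ray(c,p):
    d=(np.array(p,float)-[c["cx"],c["cy"]])/K(c)[0,0];u=d.copy()
    for _ in range(20):u=d/(1+c["k1"]*(u@u))
    return c["T"][:3,:3]@[*u,1]
def at(c,p,z):
    r=ray(c,p);o=c["T"][:3,3];return o+r*(z-o[2])/r[2]
def proj(c,P):
    q=c["T"][:3,:3].T@(np.array(P,float)-c["T"][:3,3]);u=q[:2]/q[2];return u*(1+c["k1"]*(u@u))*K(c)[0,0]+[c["cx"],c["cy"]]
def load(n):return pickle.load(open(f"pics/{n}.pkl","rb"))
def crop(c,x,y,w,h,k):return cv2.resize(c["color"][y:y+h,x:x+w,::-1],None,fx=k,fy=k,interpolation=cv2.INTER_CUBIC)
E
python3 - <<'E'
from h import *
c=load("top0")
a=crop(c,270,118,130,90,6)   # tote: px=270+u/6, py=118+v/6
cv2.imwrite("pics/tote.png",a)
b=crop(c,145,160,50,60,8); s=load("scene0")
d=crop(s,280,230,60,60,8)
cv2.imwrite("pics/light.png",cv2.copyMakeBorder(np.hstack([b,d]) if b.shape[0]==d.shape[0] else b,0,0,0,0,0)[:, :800])
E
```

```text
(no output)
```

View pics/tote.png

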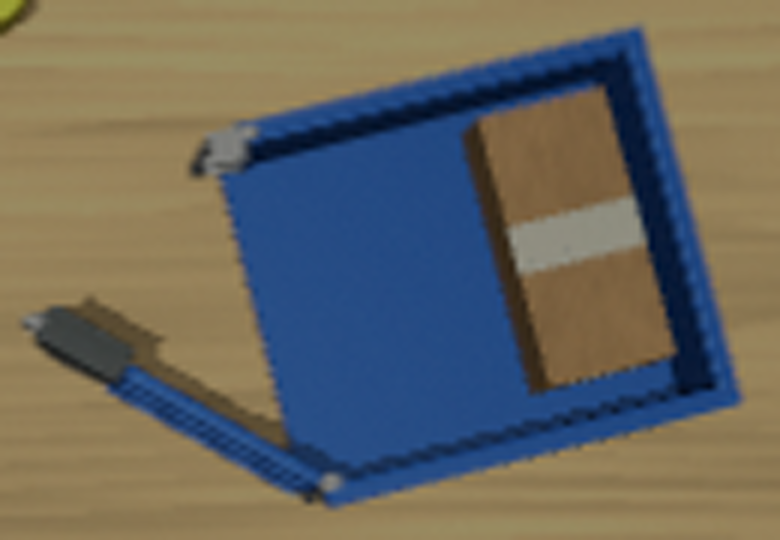

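View pics/light.png

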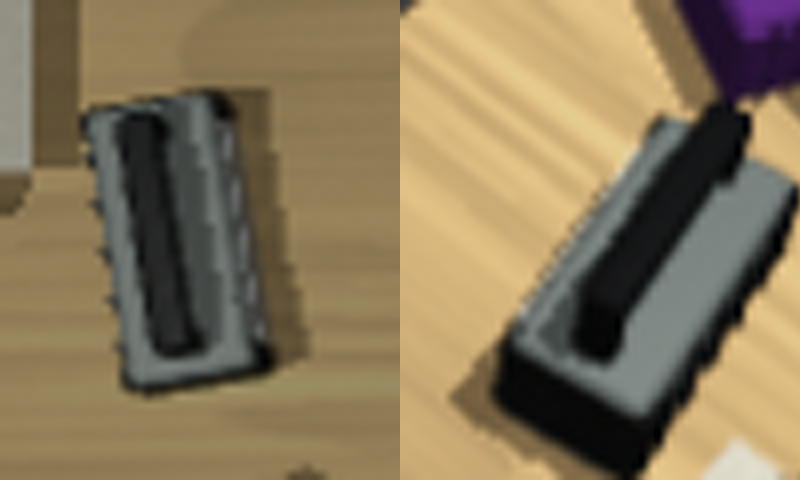

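The tote crop gives its rim corners: back (640,30) and (740,402), hinge end (330,503). The post is at about (225,150), the bolt tip at (28,322) and the hinge at (325,485). In the light crop the handle bar runs from (142,115) to (178,352), with the lens on the right. I'll compute positions from these.

```bash
python3 - <<'E'
from h import *
c=load("top0");s=load("scene0")
T=lambda u,v,z:at(c,(270+(u+.5)/6-.5,118+(v+.5)/6-.5),z)[:2]
L=lambda u,v,z:at(c,(145+(u+.5)/8-.5,160+(v+.5)/8-.5),z)
A,B,C=T(640,30,95),T(740,402,95),T(332,505,95)
print("rim",A,B,C,np.linalg.norm(A-B),np.linalg.norm(B-C))
ang=np.arctan2(*(A-B)[::-1])-np.pi/2;a2=np.arctan2(*(B-C)[::-1]);print("tote yaw",ang,a2)
yaw=(ang*220+a2*250)/470
ex=np.array([np.cos(yaw),np.sin(yaw)]);ey=np.array([-ex[1],ex[0]])
o=((A-ex*125-ey*110)*1+(B-ex*125+ey*110)+(C+ex*125+ey*110))/3;print("yaw",yaw,"origin",o)
P=lambda x,y:o+ex*x+ey*y
print("post pred/meas",P(-133,100),T(222,150,109))
h=T(322,487,85);print("hinge meas in tote",(h-o)@ex,(h-o)@ey)
t=T(45,330,103)-h;g=np.arctan2(t[1],t[0])-yaw-np.pi/2;print("gate",g,np.linalg.norm(t))
st=[T(480,120,55),T(603,85,55),T(675,355,55),T(540,392,55)];st=np.mean(st,0);print("stock in tote",(st-o)@ex,(st-o)@ey)
b0,b1=L(142,115,98),L(178,352,98);print("bar",b0,b1,np.linalg.norm(b0-b1),"mid",(b0+b1)/2,"yaw",np.arctan2(*(b0-b1)[:2][::-1]))
S=lambda u,v,z:at(s,(280+(u-400+.5)/8-.5,230+(v+.5)/8-.5),z)
q=[S(733,102,98),S(582,290,98),S(618,305,98)];print("scene bar",q)
m=b0/2+b1/2;print("bar mid reproj scene crop",(proj(s,m)-[280,230])*8+[400,0])
for n,(x,y) in dict(bay=(-46,0)).items(): print(n,P(x,y))
E
```

```text
rim [ 741.77271383 -317.73386213] [ 516.30698292 -371.3251896 ] [ 457.73588111 -124.80698291] 231.74733265818423 253.38074157112197
tote yaw -1.3374350923544407 -1.3375281038182258
yaw -1.3374845665373052 origin [ 597.97838041 -222.27356283]
post pred/meas [664.51927674 -69.75697647] [668.29694618 -61.97937284]
hinge meas in tote -128.7405007934622 -101.85213532692386
gate 0.8197566502089768 189.75159231072507
stock in tote 65.44824323429339 9.211656564992042
bar [564.1931355  452.90446385  98.        ] [458.26347245 437.05195355  98.        ] 107.10926941956394 mid [511.22830397 444.9782087   98.        ] yaw 0.14854888959379506
scene bar [array([460.57416209, 436.82732757,  98.        ]), array([567.0618407 , 447.17290724,  98.        ]), array([562.8384241 , 460.56565263,  98.        ])]
bar mid reproj scene crop [666.54317482 190.47564781]
bay [ 587.34314282 -177.51988453]
```

```bash
cat >> h.py <<'E'
def go(p,yaw_y):
    "row numbers to bring the TCP to p, tool down, tool y at world yaw (mod pi)"
    from workcell import monitor
    from scipy.spatial.transform import Rotation as R
    s=monitor.get_state();w=s["orientation"];r=R.from_quat([*w[1:],w[0]])
    y=np.array([np.cos(yaw_y),np.sin(yaw_y),0]);y*=np.sign(y@r.as_matrix()[:,1]);z=np.array([0,0,-1.])
    g=R.from_matrix(np.c_[np.cross(y,z),y,z])
    print("turn",np.round((r.inv()*g).as_rotvec()/(np.pi/4),3),"shift",np.round(r.inv().apply(np.array(p)-s["position"])/400,4),"pos",s["position"].round(1))
E
python3 -c "
from h import *
go([511,445,190],.1485+np.pi/2)"
```

```text
turn [-0.002 -0.    -0.624] shift [-0.8307 -0.085   0.1075] pos [209.4 588.5 232.9]
```

```bash
python3 -m inch '[[0,0,-0.624,-0.83,-0.085,0.107,0.65],[0,0,-0.624,-0.83,-0.085,0.107,0.65],[0,0,-0.624,-0.83,-0.085,0.107,0.65],[0,0,-0.624,-0.83,-0.085,0.107,0.65],[0,0,-0.624,-0.83,-0.085,0.107,0.65],[0,0,-0.624,-0.83,-0.085,0.107,0.65],[0,0,-0.624,-0.83,-0.085,0.107,0.65],[0,0,-0.624,-0.83,-0.085,0.107,0.65],[0,0,-0.624,-0.83,-0.085,0.107,0.65],[0,0,-0.624,-0.83,-0.085,0.107,0.65]]' 20
python3 - <<'E'
from h import *
from workcell import camera
go([511,445,92],.1485+np.pi/2)
s=camera("scene");t=camera("top")
cv2.imwrite("pics/above.png",np.hstack([crop(s,250,180,110,120,4),crop(t,120,140,85,120,4)]))
E
```

```text
t: 1.1
position: [509.9, 445.9, 190.6]
orientation: [-0.0, -0.074, 0.997, -0.0]
force: [-0.1, 0.2, -0.9]
opening: 0.647
finger_force: 0.0
turn [-0.    -0.001  0.   ] shift [-0.0026 -0.0026  0.2465] pos [509.9 445.9 190.6]
```

View pics/above.png

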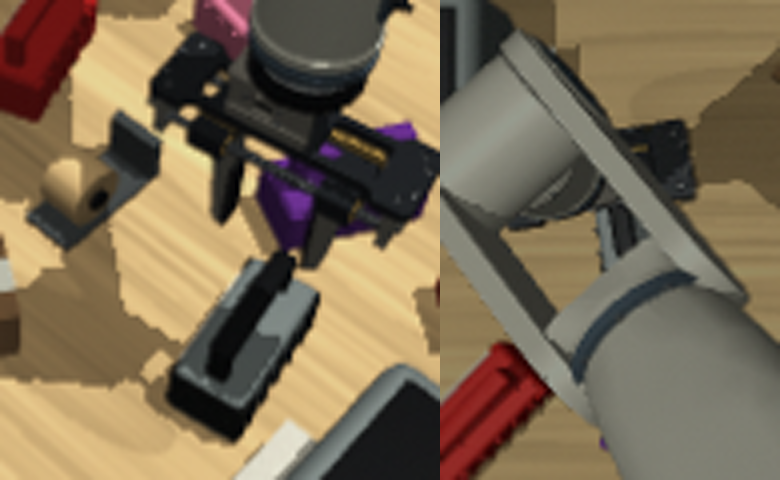

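The scene half shows the gripper above the handle, with the fingers at about (225,190) and (315,240) straddling its line and clear of the box. Next I go down and grip.

```bash
python3 -m inch '[[0,0,0,0,-0.002,0.1,0.65],[0,0,0,0,-0.002,0.17,0.65],[0,0,0,0,-0.002,0.22,0.65],[0,0,0,0,-0.002,0.245,0.65],[0,0,0,0,-0.002,0.245,0.65],[0,0,0,0,-0.002,0.245,0],[0,0,0,0,-0.002,0.245,0],[0,0,0,0,-0.002,0.245,0],[0,0,0,0,-0.002,0.245,0],[0,0,0,0,-0.002,0.245,0],[0,0,0,0,-0.002,0.245,0]]' 40
```

```text
t: 2.3
position: [511.4, 445.2, 93.3]
orientation: [0.0, -0.074, 0.997, 0.0]
force: [-0.1, 2.5, 1.5]
opening: 0.211
finger_force: 40.0
```

```bash
python3 -m inch '[[0,0,0,0,0,-0.04,0],[0,0,0,0,0,-0.12,0],[0,0,0,0,0,-0.22,0],[0,0,0,0,0,-0.32,0],[0,0,0,0,0,-0.37,0],[0,0,0,0,0,-0.37,0]]' 45
python3 - <<'E'
from h import *
yaw=-1.3375;ex=np.array([np.cos(yaw),np.sin(yaw)])
o=np.array([598,-222.3]);t=o-45*ex;print(t)
go([*t,240],yaw)
m=np.array([511,445])/2+t/2;go([*m,240],yaw)
E
```

```text
t: 2.9
position: [512.1, 445.4, 244.8]
orientation: [0.002, -0.074, 0.997, 0.001]
force: [0.6, -0.6, -5.1]
opening: 0.215
finger_force: 45.0
[ 587.59663892 -178.51906718]
turn [ 0.003  0.006 -0.108] shift [ 0.0437 -1.5707  0.0079] pos [512.1 445.4 244.8]
turn [ 0.003  0.006 -0.108] shift [ 0.0233 -0.7857  0.01  ] pos [512.1 445.4 244.8]
```

```bash
python3 -m inch '[[0,0,0,0,-0.04,0,0],[0,0,-0.02,0.005,-0.12,0,0],[0,0,-0.04,0.008,-0.22,0,0],[0,0,-0.06,0.01,-0.32,0,0],[0,0,-0.08,0.013,-0.42,0,0],[0,0,-0.108,0.015,-0.52,0,0],[0,0,-0.108,0.018,-0.62,0,0],[0,0,-0.108,0.02,-0.72,0,0],[0,0,-0.108,0.023,-0.8,0,0],[0,0,-0.108,0.025,-0.86,0,0],[0,0,-0.108,0.025,-0.86,0,0]]' 45
python3 - <<'E'
from h import *
go([587.6,-178.5,240],-1.3375)
E
```

```text
t: 4.0
position: [550.4, 99.3, 238.7]
orientation: [-0.002, -0.115, 0.993, -0.001]
force: [-0.6, -0.1, -5.2]
opening: 0.216
finger_force: 45.0
turn [-0.002 -0.006 -0.004] shift [ 0.068  -0.6974 -0.0021] pos [550.4  99.3 238.7]
```

```bash
python3 -m inch '[[0,0,0,0.005,-0.05,0,0],[0,0,0,0.01,-0.14,0,0],[0,0,0,0.02,-0.24,0,0],[0,0,0,0.03,-0.34,0,0],[0,0,0,0.04,-0.44,0,0],[0,0,0,0.05,-0.54,0,0],[0,0,0,0.06,-0.62,0,0],[0,0,0,0.068,-0.67,0,0],[0,0,0,0.068,-0.697,0,0],[0,0,0,0.068,-0.697,0,0],[0,0,0,0.068,-0.697,0,0]]' 45
python3 - <<'E'
from h import *
from workcell import camera
go([587.6,-178.5,101.5],-1.3375)
s=camera("scene");t=camera("top")
cv2.imwrite("pics/overtote.png",np.hstack([crop(s,90,70,140,150,3),crop(t,250,110,110,150,3)]))
E
```

```text
t: 5.1
position: [589.4, -173.4, 240.0]
orientation: [-0.001, -0.116, 0.993, 0.001]
force: [-0.8, 0.7, -5.5]
opening: 0.213
finger_force: 45.0
turn [ 0.002 -0.002 -0.   ] shift [ 0.0069 -0.0118  0.3462] pos [ 589.4 -173.4  240. ]
```

View pics/overtote.png

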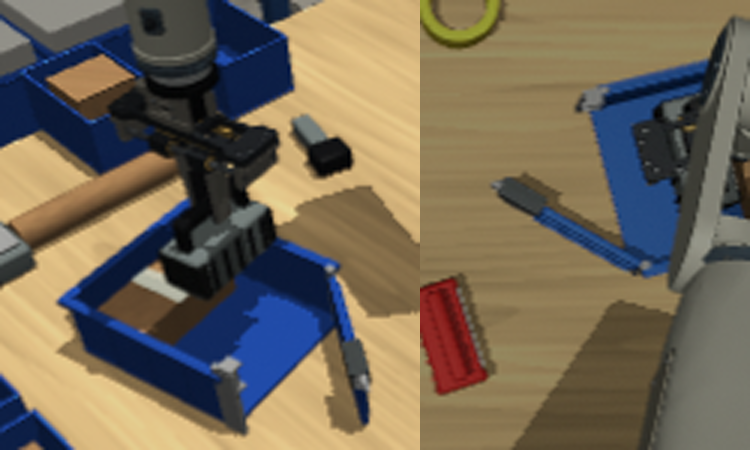

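The light hangs level over the tote (scene crop, about (215,250)), clear of the stock carton and the gate. I lower it gently.

```bash
python3 -m inch '[[0,0,0,0.003,-0.006,0.04,0],[0,0,0,0.007,-0.012,0.1,0],[0,0,0,0.007,-0.012,0.16,0],[0,0,0,0.007,-0.012,0.22,0],[0,0,0,0.007,-0.012,0.27,0],[0,0,0,0.007,-0.012,0.3,0],[0,0,0,0.007,-0.012,0.32,0],[0,0,0,0.007,-0.012,0.33,0],[0,0,0,0.007,-0.012,0.338,0],[0,0,0,0.007,-0.012,0.338,0]]' 45
```

```text
t: 6.2
position: [588.5, -179.8, 105.9]
orientation: [0.0, -0.116, 0.993, -0.0]
force: [0.6, -0.8, -4.7]
opening: 0.211
finger_force: 45.0
```

```bash
python3 -m inch '[[0,0,0,0,0,0.004,0],[0,0,0,0,0,0.007,0],[0,0,0,0,0,0.01,0],[0,0,0,0,0,0.012,0],[0,0,0,0,0,0.012,0]]' 45
```

```text
t: 6.7
position: [588.3, -179.8, 101.1]
orientation: [0.0, -0.116, 0.993, -0.0]
force: [-2.0, 0.7, -0.9]
opening: 0.212
finger_force: 45.0
```

The wrist load dropped from -5 N to -0.9 N, so the light is on the floor. I release and rise.

```bash
python3 -m inch '[[0,0,0,0,0,0,0.5],[0,0,0,0,0,0,0.5],[0,0,0,0,0,0,0.5],[0,0,0,0,0,0,0.5],[0,0,0,0,0,-0.05,0.5],[0,0,0,0,0,-0.13,0.5],[0,0,0,0,0,-0.23,0.5],[0,0,0,0,0,-0.33,0.5],[0,0,0,0,0,-0.38,0.1],[0,0,0,0,0,-0.38,0]]'
python3 - <<'E'
from h import *
from workcell import camera
s=camera("scene")
import pickle;pickle.dump(s,open("pics/placed.pkl","wb"))
cv2.imwrite("pics/placed.png",crop(s,90,100,160,130,5))
E
```

```text
t: 7.7
position: [590.1, -180.4, 256.6]
orientation: [0.003, -0.116, 0.993, -0.001]
force: [0.2, -0.8, -0.7]
opening: 0.351
finger_force: 0.0
```

View pics/placed.png

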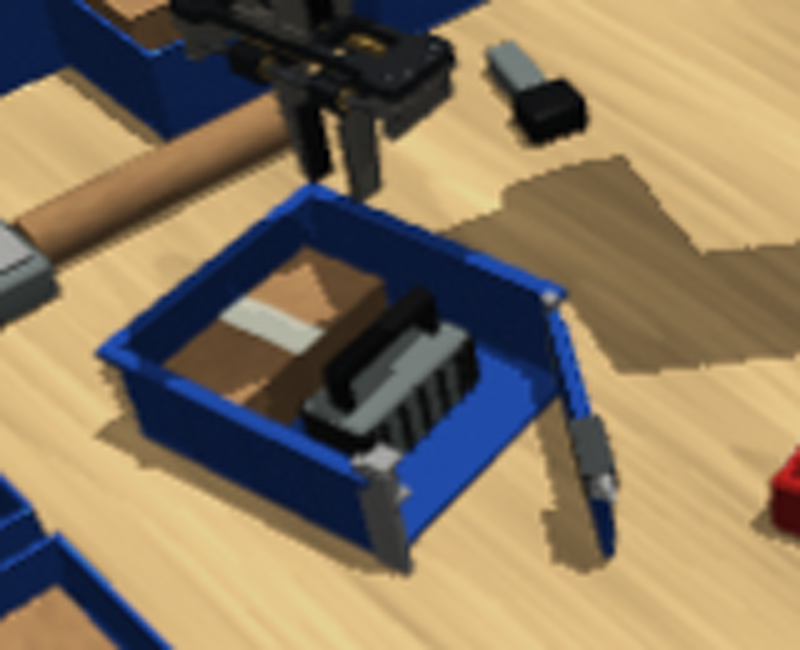

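The light stands on the tote floor beside the carton (crop (390,380)); the post is at (385,510) and the gate's free end at about (600,480). Next I work out the push path with closed fingers and tool x along the push.

```bash
cat >> h.py <<'E'
YAW=-1.3375
def gp(th,off,r=168,z=57):
    ex=np.array([np.cos(YAW),np.sin(YAW)]);ey=np.array([-ex[1],ex[0]])
    h=np.array([598,-222.3])-128.5*ex-101*ey
    a=YAW+np.pi/2+th;g=np.array([np.cos(a),np.sin(a)]);n=np.array([-g[1],g[0]])
    return [*(h+r*g+off*n),z],a
E
python3 - <<'E'
from h import *
for th,off,z in((.82,70,257),(.82,70,57)):
    p,a=gp(th,off,z=z);print(np.round(p),a);go(p,a)
E
```

```text
[492.  60. 257.] 1.0532963267948965
turn [-0.001  0.004  0.956] shift [ 0.0966  0.6397 -0.0084] pos [ 589.  -180.   254.2]
[492.  60.  57.] 1.0532963267948965
turn [-0.001  0.004  0.956] shift [0.0979 0.6405 0.4916] pos [ 589.  -180.   254.2]
```

```bash
python3 -m inch '[[0,0,0.1,0.01,0.06,0,0],[0,0,0.956,0.097,0.64,-0.008,0],[0,0,0.956,0.097,0.64,-0.008,0],[0,0,0.956,0.097,0.64,-0.008,0],[0,0,0.956,0.097,0.64,-0.008,0],[0,0,0.956,0.097,0.64,-0.008,0],[0,0,0.956,0.097,0.64,-0.008,0],[0,0,0.956,0.097,0.64,-0.008,0],[0,0,0.956,0.097,0.64,-0.008,0]]' 45
python3 - <<'E'
from h import *
p,a=gp(.82,70);go(p,a)
E
```

```text
t: 8.65
position: [491.4, 59.6, 255.1]
orientation: [-0.0, 0.255, 0.967, -0.0]
force: [-0.0, -0.2, -0.3]
opening: 0.007
finger_force: 0.0
turn [-0.001 -0.001  0.001] shift [-0.0019  0.0025  0.4953] pos [491.4  59.6 255.1]
```

```bash
python3 -m inch '[[0,0,0,0,0,0.1,0],[0,0,0,0,0,0.22,0],[0,0,0,0,0,0.34,0],[0,0,0,0,0,0.43,0],[0,0,0,0,0,0.48,0],[0,0,0,0,0,0.495,0],[0,0,0,0,0,0.495,0]]'
python3 - <<'E'
from h import *
from workcell import camera
for th in (.82,.65,.5,.35,.2,.1):
    go(*gp(th,17))
s=camera("scene");cv2.imwrite("pics/push.png",crop(s,130,100,120,120,5))
E
```

```text
t: 9.35
position: [491.2, 59.3, 57.2]
orientation: [-0.001, 0.256, 0.967, -0.0]
force: [0.6, 0.0, 0.8]
opening: 0.006
finger_force: 0.0
turn [-0.001 -0.002 -0.002] shift [-0.134   0.003   0.0003] pos [491.2  59.3  57.2]
turn [-0.002 -0.002  0.215] shift [-2.057e-01  4.200e-03  2.000e-04] pos [491.2  59.3  57.2]
turn [-0.002 -0.002  0.406] shift [-2.683e-01 -4.800e-03  1.000e-04] pos [491.2  59.3  57.2]
turn [-0.002 -0.001  0.597] shift [-3.289e-01 -2.310e-02  1.000e-04] pos [491.2  59.3  57.2]
turn [-0.002 -0.001  0.788] shift [-0.386  -0.0502  0.    ] pos [491.2  59.3  57.2]
turn [-0.002 -0.001  0.915] shift [-0.4216 -0.0729  0.    ] pos [491.2  59.3  57.2]
```

View pics/push.png

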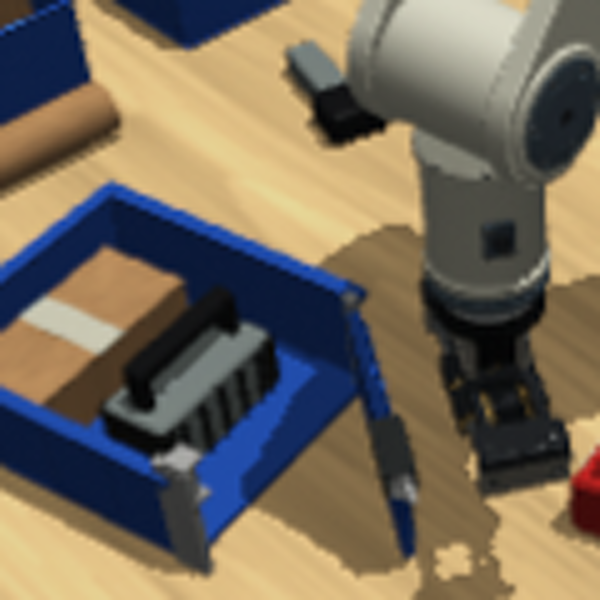

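The gripper is outside the gate (crop (510,420)), with the gate's free end at (400,480) and a clear path between them. I sweep the gate to about 0.2.

```bash
python3 -m inch '[[0,0,0,-0.05,0.003,0,0],[0,0,0,-0.1,0.003,0,0],[0,0,0,-0.134,0.003,0,0],[0,0,0.1,-0.17,0.004,0,0],[0,0,0.215,-0.206,0.004,0,0],[0,0,0.31,-0.238,0,0,0],[0,0,0.406,-0.268,-0.005,0,0],[0,0,0.5,-0.3,-0.013,0,0],[0,0,0.597,-0.329,-0.023,0,0],[0,0,0.69,-0.358,-0.036,0,0],[0,0,0.788,-0.386,-0.05,0,0],[0,0,0.788,-0.386,-0.05,0,0]]'
python3 - <<'E'
from h import *
for th in (.1,.05,0,-.04):
    go(*gp(th,17))
E
```

```text
t: 10.6
position: [617.1, -34.7, 59.2]
orientation: [0.001, 0.539, 0.842, 0.001]
force: [0.6, 0.1, 0.2]
opening: 0.005
finger_force: 0.0
turn [0.003 0.001 0.126] shift [-0.0402 -0.0018  0.0055] pos [617.1 -34.7  59.2]
turn [0.003 0.001 0.189] shift [-0.0613 -0.0023  0.0055] pos [617.1 -34.7  59.2]
turn [0.003 0.001 0.253] shift [-0.0824 -0.0038  0.0055] pos [617.1 -34.7  59.2]
turn [0.003 0.001 0.304] shift [-0.0992 -0.0058  0.0055] pos [617.1 -34.7  59.2]
```

```bash
python3 -m inch '[[0,0,0.06,-0.02,-0.001,0.003,0],[0,0,0.126,-0.04,-0.002,0.005,0],[0,0,0.16,-0.05,-0.002,0.005,0],[0,0,0.189,-0.06,-0.002,0.005,0],[0,0,0.22,-0.07,-0.003,0.005,0],[0,0,0.25,-0.075,-0.004,0.005,0]]'
python3 - <<'E'
from h import *
for th in (0,-.04):
    go(*gp(th,17))
E
```

```text
t: 11.2
position: [626.3, -59.2, 56.6]
orientation: [-0.001, 0.617, 0.787, 0.0]
force: [-0.6, -0.3, 0.8]
opening: 0.006
finger_force: 0.2
turn [-0.    -0.002  0.009] shift [-0.0166  0.0042 -0.0009] pos [626.3 -59.2  56.6]
turn [-0.    -0.002  0.06 ] shift [-0.0334  0.0054 -0.001 ] pos [626.3 -59.2  56.6]
```

```bash
for i in 1; do python3 -m inch '[[0,0,0,-0.008,0,0,0],[0,0,0,-0.015,0.002,0,0],[0,0,0,-0.015,0.002,0,0]]'; done
```

```text
t: 11.5
position: [627.4, -63.4, 56.6]
orientation: [-0.003, 0.618, 0.786, 0.001]
force: [-6.7, 24.5, 10.5]
opening: 0.004
finger_force: 12.4
```

```bash
python3 -m inch '[[0,0,0,-0.007,0,0,0],[0,0,0,-0.012,0,0,0],[0,0,0,-0.012,0,0,0]]'
```

```text
t: 11.8
position: [627.3, -63.5, 56.6]
orientation: [-0.006, 0.618, 0.786, 0.002]
force: [-11.3, 47.9, 16.5]
opening: 0.004
finger_force: 25.3
```

A firm stop at 48 N, so I back off and look.

```bash
python3 -m inch '[[0,0,0,0.02,0,0,0],[0,0,0,0.08,0,0,0],[0,0,0,0.17,0,0,0],[0,0,0,0.25,0,0,0],[0,0,0,0.28,0,-0.05,0],[0,0,0,0.28,0,-0.17,0],[0,0,0,0.28,0,-0.29,0],[0,0,0,0.28,0,-0.4,0],[0,0,0,0.28,0,-0.45,0],[0,0,0,0.28,0,-0.45,0],[0,0,0,0.28,0,-0.45,0]]'
python3 - <<'E'
from h import *
from workcell import camera
s=camera("scene");t=camera("top");cv2.imwrite("pics/shut.png",np.hstack([crop(s,100,120,100,120,5),crop(t,300,120,60,120,5)]))
E
```

```text
t: 12.9
position: [603.5, 36.8, 235.9]
orientation: [0.0, 0.618, 0.786, 0.0]
force: [-1.2, 0.0, 0.1]
opening: 0.006
finger_force: 0.0
```

View pics/shut.png

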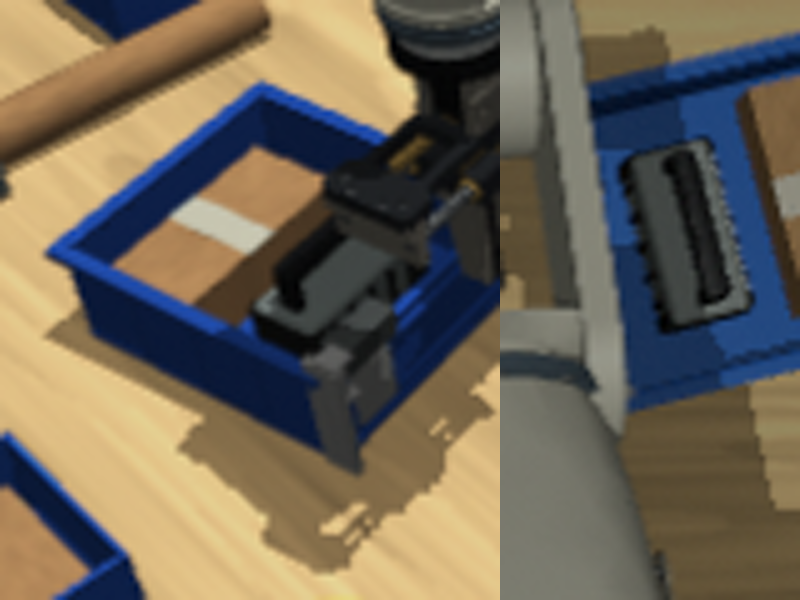

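The case sits against the post at (360,340) and the light is upright. I'll move the arm aside for a clear final check.

```bash
python3 -m inch '[[0,0,0,0.1,0,-0.05,0],[0,0,0,0.6,0,-0.1,0],[0,0,0,0.6,0,-0.1,0],[0,0,0,0.6,0,-0.1,0],[0,0,0,0.6,0,-0.1,0],[0,0,0,0.6,0,-0.1,0],[0,0,0,0.6,0,-0.1,0],[0,0,0,0.6,0,-0.1,0],[0,0,0,0.6,0,-0.1,0]]'
python3 - <<'E'
from h import *
from workcell import camera
s=camera("scene");t=camera("top");cv2.imwrite("pics/final.png",np.hstack([crop(s,145,155,55,75,8),crop(t,293,130,45,75,8)]))
o=np.array([598,-222.3])
E
```

```text
t: 13.9
position: [547.4, 268.8, 275.2]
orientation: [-0.0, 0.619, 0.786, -0.001]
force: [0.2, 0.5, 0.1]
opening: 0.004
finger_force: 0.0
```

View pics/final.png

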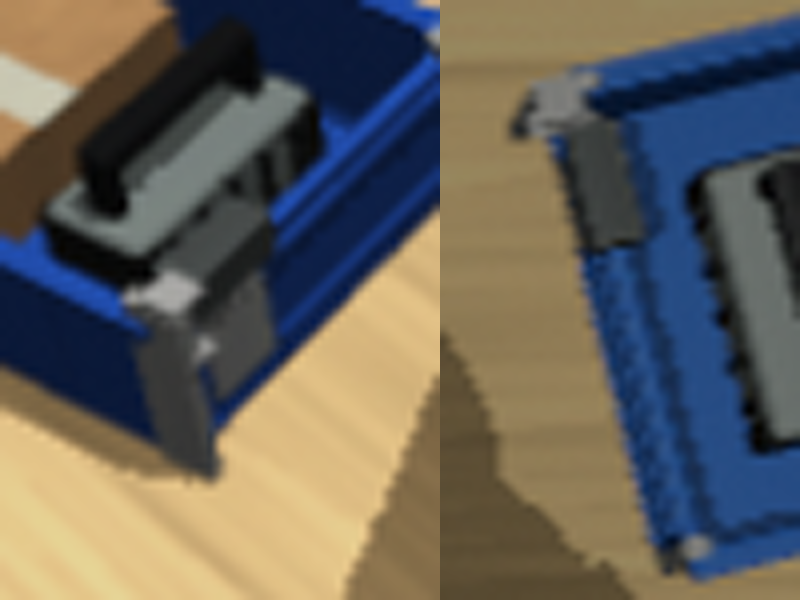

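The gate lies along the tote's open side, its case at (605,185) against the post and in line with the hinge at (693,548). The light stands clear of it. A gate on the wrong side of the pin would sit about 35 px further out, so it is latched.

```bash
python3 -c "
from workcell import bot
print(bot.finish_job())"
```

```text
the job is handed in; nothing more can be done
None
```

I handed the job in at about 14 s: the light stands on the tote floor beside the carton, and the gate met its firm stop and stayed shut when I let go; `finish_job` gave no verdict.

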